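# Unlock and open the strut-lidded chest

### The job

The lid of the plywood chest is locked by the black knurled screw on its sloping front. With the lid still shut, unscrew it anticlockwise all the way out, regripping as often as needed; then raise the lid by the steel bar on its front edge past its balance point, so that the struts hold it wide open, and let go. Leave the mug, the cork sanding block and the wax tin beside the chest where they stand.

Things in the scene. Friction and masses are not known exactly. Their poses are not given: they have to be found in the camera images.
- chest: Fixed plywood chest, 285 mm deep (x), 280 wide (y), 154 tall. Origin mid-width on the underside; z up, x to the back (hinge side). Front wall at x=-150, 45 tall; above it the front slopes back at 35 degrees from level up to x=-16, z=139, where the flat lid begins. Dark struts on both outer sides, 18 mm proud, swing with the lid.
- knob_center (a point): Centre of the black knurled knob (52 mm diameter, 34 tall along its axis) on the middle of the sloping front. Its z is the screw's axis, out of the chest: 35 degrees from vertical, leaning to the chest's front; its x turns with the knob (pale mark on the face). Screwed in, the knob stands 22 mm off the slope (9 mm collar, 19 mm radius, beneath); it moves out 8 mm per turn, 12 mm in its 1.5 turns.
- lock_screw (a joint): Turn of the knob, rad: 0 = fully screwed in (locked), grows as it is unscrewed (anticlockwise seen looking at the knob's face), stop at 9.42 = fully out. It stays where it is left; about 0.06 N m turns it. It draws back a bolt that holds the lid; the lid comes free at about 7.3 rad.
- bar_center (a point): Middle of the steel bar on the lid's front edge: a level round bar, 12 mm thick, 130 mm long across the chest (along chest y), carried on two end arms 50 mm in front of the lid's front edge. With the lid shut it is at chest x=-66 mm, z=147 mm. This point's axes turn with the lid.
- lid_hinge (a point): Centre of the lid's hinge line, fixed on the chest (x=125 mm, z=139 mm); the hinge runs along the chest's y. The bar swings about it on a 191 mm radius.
- lid (a joint): Opening of the lid, rad: 0 = shut, stop at 1.3 = wide open; the bar rises, then goes back towards the hinge. 1 to 2 N at the bar lifts it. Let go below the balance point (between about 0.5 and 0.85 rad) it drops shut; beyond, the struts drive it slowly up to its stop, within a few seconds, and hold it.
- mug_center (a point): Centre of the white mug, 80 mm wide, 91 mm tall, standing to the right of the chest. Must not be disturbed.
- sanding_block_center (a point): Centre of the cork sanding block, 116x64x32 mm, lying to the left of the chest. Must not be disturbed.
- wax_tin_center (a point): Centre of the flat round green tin, 86 mm diameter, 35 mm tall, lying right of the chest's front. Must not be disturbed.

How it is judged:
By the outcome, as a careful person would: the job done as asked, in the order asked, and still so for the second after the job is handed in, with the robot touching nothing.
It also fails if it takes over 72 s, if anything falls off the work surface, if the arm or the gripper's body presses on something with over 40 N, if the wrist force passes 120 N, or if a joint passes its speed limit or range.

### The arm

A 7-joint arm with a two-finger parallel gripper is mounted at the origin on the work surface; the furniture and walls round the work are solid. World frame = base frame: x ahead of the robot, y to its left, z up, the work surface at z = 0. Lengths are in m, angles in rad, forces in N, time in s.
With the tool pointing down it reaches from about 0.35 to 0.775 m from the base axis. Payload 3.1 kg.
Tool frame: the origin (TCP) lies between the finger pads; the fingertips stand 8 mm ahead of it and the grasp point (between the pads) lies 11 mm behind it; z points along the fingers, y is the line along which they close (so a half turn about z gives the same grasp; the last joint's range is limited). The gripper opens to 85 mm and grips with 20 to 120 N. Pads are 22 mm wide; open, the fingers measure 114 mm over their backs; the gripper's body (76 mm by 85 mm) begins 54 mm behind the grasp point. The pads swing forward as they close: fully open they stand 13 mm farther back than shut.
Start: joints at [-1.303, 0.311, 0.014, 1.512, -0.004, 1.319, -0.027], TCP at [0.168, 0.524, 0.239] pointing down, gripper open.
Joint ranges: [-2.7, 2.7], [-0.3, 1.91], [-1.27, 1.3], [0.12, 2.57], [-1.44, 4.58], [0.2, 2.03], [-3.05, 3.05]. Speed limits (rad/s): [2.79, 2.79, 3.14, 3.14, 3.14, 3.14, 3.14].

### API

Orientations are given as a rotation vector (axis times angle).
In Python, from rig import observe, capture, get_calibration, hand_in gives the robot as it stands.
- The arm moves only by the tool play_rows, never from a script. Its argument "plan" is a list of rows, each a list of 3 entries, a list of its own where there are three numbers: the finger opening in m, from 0 to 0.0854, then the shift along the world's x, y, z in m, then the turn, a rotation vector about the world's x, y, z in degrees. In form: [[fingers, [x, y, z], [wx, wy, wz]], ...]. A call has 1 to 5 rows; each row shifts and turns the commanded pose from where the row before left it; what a row does not reach is not made up. A row lasts 1/8 s, in which the tool goes at most 62.5 mm and 10.7 degrees, less where a joint would pass 70% of its speed; a pose out of reach is approached as far as the arm can. A call is refused whole if a number of a shift passes 0.0625 or a number of a turn 10.7, either way. A call with a gripper value outside its range is refused whole. The fingers move at their own pace and stop on an object; "grip_force" is the grip in N (left out, the last holds). Time passes only in rows, so rows that do not move let the fingers close. It gives the time, the measured TCP pose, the force, the opening and the grip force at its end, in the units of the state.
- observe(): the state, without advancing time (a new reading comes with each control period).
- capture(name): name is "scene" or "top" or "wrist"; returns the picture (384x512x3 uint8, blue, green, red); there is no depth.
- get_calibration(name): a dict with "camera_matrix" (3x3 intrinsics, pixels), "pose" (4x4, takes a point from camera to world coordinates). Camera axes: x right, y down, z forward; pixel columns grow to the right and rows downward; lengths in m; the calibration is good to about 2 mm. A picture is of the moment at which its call begins: read the wrist's pose just before it. get_calibration takes no time and is no camera call; for the wrist camera it gives the pose at the moment of the call.
- hand_in(): hands the job in; it is judged then, once.
The state is a dict: "time": time; "joint_positions": joint angles; "qd": joint speeds; "effort": joint torques, N m; "tcp_pos": TCP position; "tool_rot": TCP orientation; "wrist_force": force on the tool from outside, world axes, zero at the start; "torque": the same for the moment, N m; "opening": finger opening in m; "grasp_force": force on a finger pad.
Only numpy, scipy, OpenCV 4.12 (cv2) and the standard library are available. Lean on these libraries where they do the work, as an engineer would, in place of code of your own. Each camera call takes 0.05 s, during which the arm holds its last target. There are 200 camera calls.

## Working session

There is one attempt and no reset: what is moved stays moved. The work goes in short steps, Python scripts to look and compute and a tool call to move; the robot and the scene stay as the last step left them, time stands still between calls to the robot, and variables do not carry over. Pictures are saved under pics/ and viewed, at most 10 in all, crops included, and the job is handed in when it is done.

Besides the shell and the picture viewer there is one more tool, called after "Call:" as name([rows], argument=value, ...), one row to a line, values as JSON. play_rows: Moves the arm, as the interface text tells. Its arguments: {"type":"object","properties":{"plan":{"type":"array","items":{"type":"array"}},"grip_force":{"type":"number"}},"required":["plan"]}

```bash
mkdir -p pics; ls; python3 - <<'E'
from rig import *
import cv2,numpy as np
s=observe();print(s)
for n in("scene","top"):
    im=capture(n);cv2.imwrite(f"pics/{n}0.png",im)
    c=get_calibration(n);print(n,np.round(c["camera_matrix"],1).tolist(),np.round(c["pose"],4).tolist())
a=cv2.imread("pics/scene0.png");b=cv2.imread("pics/top0.png")
cv2.imwrite("pics/both0.png",cv2.resize(np.vstack([a,b]),None,fx=.78,fy=.78))
E
```

```text
pics
{'time': 0.0, 'joint_positions': array([-1.30269574,  0.31173372,  0.01399758,  1.51308   , -0.00441148,
        1.31919065, -0.02716975]), 'qd': array([ 4.22085375e-05, -1.12558955e-03, -1.81161094e-03, -3.60557788e-04,
       -2.55083354e-04, -5.42993050e-04, -9.40822923e-04]), 'effort': array([-3.88798808e-04, -3.79912448e+01,  1.45934005e-01, -2.30589795e+01,
        1.23108557e-02,  1.33104544e-02,  1.45448786e-05]), 'tcp_pos': array([0.16744603, 0.52313655, 0.23820738]), 'tool_rot': array([-0.48449309, -3.10372299,  0.00371347]), 'wrist_force': array([ 0.64157284,  0.34628343, -0.16144572]), 'torque': array([-0.00664948,  0.00668891, -0.02143092]), 'grasp_force': 0.0, 'opening': 0.08524171220650617}
scene [[348.3, 0.0, 246.4], [0.0, 348.3, 192.6], [0.0, 0.0, 1.0]] [[0.8042, -0.267, 0.5311, 0.0622], [-0.5944, -0.3529, 0.7226, -0.7199], [-0.0055, -0.8967, -0.4425, 0.5572], [0.0, 0.0, 0.0, 1.0]]
top [[362.8, 0.0, 253.5], [0.0, 362.8, 191.1], [0.0, 0.0, 1.0]] [[-0.0096, -0.994, 0.1088, 0.4475], [-0.9999, 0.0104, 0.0065, -0.0124], [-0.0075, -0.1087, -0.994, 1.2168], [0.0, 0.0, 0.0, 1.0]]
```

View pics/both0.png

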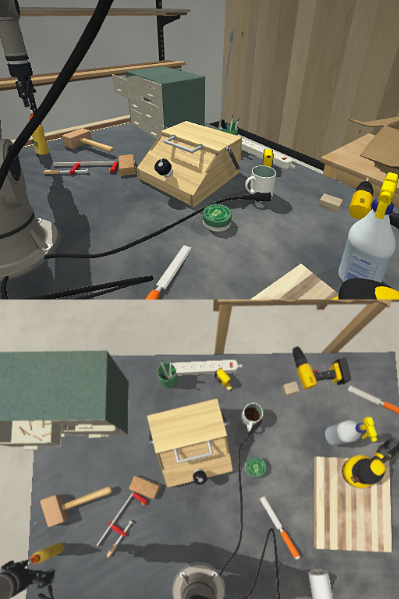

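The scene view shows the chest in the middle with the knob at about (209,214) full scale. In the top view the knob is at about (256,228), with the bar just above it, the tin and mug to the right, and the block to the left. I'll crop both closer.

```bash
python3 - <<'E'
import cv2,numpy as np
a=cv2.imread("pics/scene0.png")[145:275,160:330];b=cv2.imread("pics/top0.png")[120:250,180:350]
def g(c,x0,y0,f=4):
    c=cv2.resize(c,None,fx=f,fy=f,interpolation=cv2.INTER_CUBIC)
    for k in range(0,c.shape[1],80): cv2.putText(c,str(x0+k//f),(k,10),0,.35,(0,0,255));cv2.line(c,(k,0),(k,c.shape[0]),(0,0,255),1) if 0 else None
    for k in range(0,c.shape[0],80): cv2.putText(c,str(y0+k//f),(0,k+4),0,.35,(255,0,0))
    return c
cv2.imwrite("pics/a.png",g(a,160,145));cv2.imwrite("pics/b.png",g(b,180,120))
for n in("scene","top"):
    im=cv2.imread(f"pics/{n}0.png");hs=im.max(2)
    m=(hs<45).astype(np.uint8);N,l,st,ce=cv2.connectedComponentsWithStats(m)
    for i in range(1,N):
        if st[i,4]>60 and 150<ce[i,0]<350 and 120<ce[i,1]<280: print(n,st[i],ce[i].round(1))
E
```

```text
scene [294 196  13  21  84] [300.2 206. ]
scene [198 204  22  21 282] [209.  214.3]
scene [275 247  73  15 418] [320.6 253.2]
top [314 139  14  16 163] [320.1 145.7]
top [248 220  17  17 142] [256.4 227.5]
```

View pics/a.png

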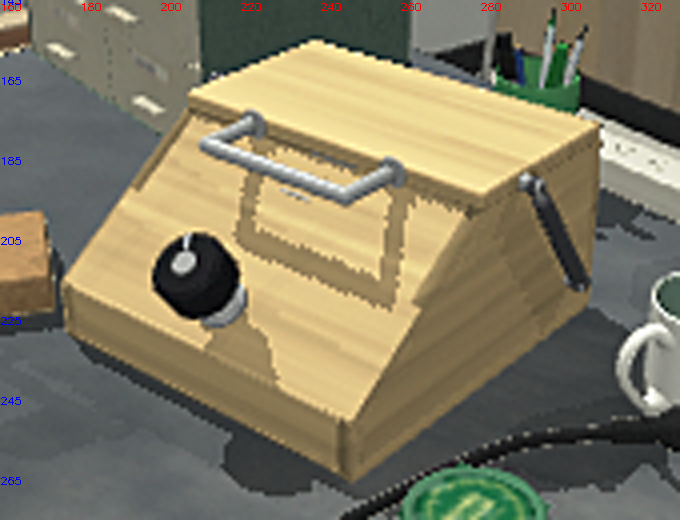

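View pics/b.png

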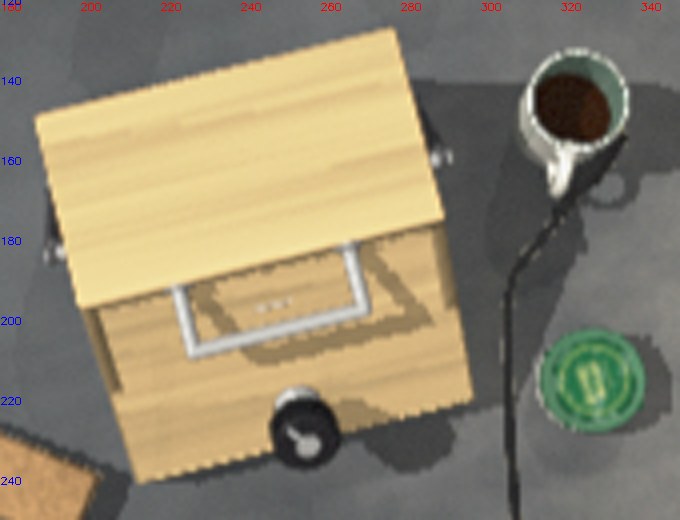

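Crop a (scene): the bar runs (211,181)–(246,194), the knob is at (209,214), and its pale mark is on the face. Crop b (top): the bar runs (228,208)–(270.5,198), the lid corners are (199.5,196.5), (290.8,174.2), (189,149) and (278,127), and the knob is at (256,227.5).

```bash
cat > h.py <<'E'
from rig import *
import cv2,numpy as np
from scipy.spatial.transform import Rotation as R
def ray(n,uv,c=None):
    c=c or get_calibration(n);K=c["camera_matrix"];P=np.array(c["pose"])
    d=P[:3,:3]@np.linalg.solve(K,[uv[0],uv[1],1]);return P[:3,3],d/np.linalg.norm(d)
def plane(n,uv,z):
    o,d=ray(n,uv);return o+d*(z-o[2])/d[2]
def tri(*r):
    A=sum(np.eye(3)-np.outer(d,d) for o,d in r);b=sum((np.eye(3)-np.outer(d,d))@o for o,d in r)
    x=np.linalg.solve(A,b);return x,[np.linalg.norm((np.eye(3)-np.outer(d,d))@(x-o)) for o,d in r]
E
python3 - <<'E'
from h import *
np.set_printoptions(precision=4,suppress=True)
k=tri(ray("scene",(208.8,214)),ray("top",(256.4,227.5)));print("knob",k)
bl=tri(ray("scene",(211.2,181.2)),ray("top",(228,208.3)));br=tri(ray("scene",(246.2,194)),ray("top",(270.8,197.8)));print("bar",bl,br,np.linalg.norm(bl[0]-br[0]))
px=[(199.5,196.5),(290.8,174.2),(189,149.2),(278.2,127)]
W=np.array([plane("top",p,.154)[:2] for p in px]);C=np.array([(-.016,.14),(-.016,-.14),(.135,.14),(.135,-.14)])
print(W)
A=np.vstack([np.column_stack([C[:,0],-C[:,1],np.ones(4),np.zeros(4)]),np.column_stack([C[:,1],C[:,0],np.zeros(4),np.ones(4)])])
s,res,_,_=np.linalg.lstsq(A,np.r_[W[:,0],W[:,1]],rcond=None);yaw=np.arctan2(s[1],s[0]);print(s,"yaw",np.degrees(yaw),np.hypot(s[0],s[1]),res)
T=lambda p:np.array([s[2],s[3],0])+R.from_euler('z',yaw).as_matrix()@p
print("bar pred",T([-.066,0,.147]),"meas",(bl[0]+br[0])/2,"knob pred",T([-.105,0,.124]),"hinge",T([.125,0,.139]))
d=bl[0]-br[0];print("bar yaw",np.degrees(np.arctan2(-d[0],d[1])))
for n,p,z in(("tin",(324,214.5),.035),("mug",(323,143),.09)):print(n,plane("top",p,z))
E
```

```text
knob (array([ 0.4574, -0.0128,  0.098 ]), [np.float64(5.7602756100075353e-05), np.float64(5.760275609986463e-05)])
bar (array([0.5157, 0.0695, 0.1476]), [np.float64(0.001835419222715547), np.float64(0.0018354192227157486)]) (array([ 0.5457, -0.0574,  0.1482]), [np.float64(0.0021083772783924465), np.float64(0.002108377278392438)]) 0.13044783849953057
[[ 0.5494  0.1539]
 [ 0.6129 -0.1163]
 [ 0.6917  0.1862]
 [ 0.7566 -0.0814]]
[0.9574 0.2278 0.5957 0.022 ] yaw 13.384525819784214 0.9840922465171074 [0.]
bar pred [0.5315 0.0068 0.147 ] meas [0.5307 0.006  0.1479] knob pred [ 0.4935 -0.0023  0.124 ] hinge [0.7173 0.051  0.139 ]
bar yaw 13.262641433423815
tin [ 0.4979 -0.2329  0.035 ]
mug [ 0.7216 -0.2265  0.09  ]
```

```bash
cat >> h.py <<'E'
yaw=np.radians(13.35);cy,sy=np.cos(yaw),np.sin(yaw)
n=np.array([-np.sin(np.radians(35))*cy,-np.sin(np.radians(35))*sy,np.cos(np.radians(35))])
yt=np.array([np.cos(np.radians(35))*cy,np.cos(np.radians(35))*sy,np.sin(np.radians(35))])
Rt=np.column_stack([np.cross(yt,-n),yt,-n])
knob=np.array([.4574,-.0128,.098])
np.set_printoptions(precision=4,suppress=True)
def go(p,Rg):
    s=observe();print("t",s["time"],"d",np.array(p)-s["tcp_pos"],"rot",np.degrees((R.from_matrix(Rg)*R.from_rotvec(s["tool_rot"]).inv()).as_rotvec()),"q",s["joint_positions"],"F",s["wrist_force"],"op",s["opening"])
E
python3 -c "
from h import *
print(n);go(knob+.045*n,Rt)"
```

```text
[-0.5581 -0.1324  0.8192]
t 0.1 d [ 0.2648 -0.542  -0.1035] rot [ 24.9221 -26.9064 -56.9769] q [-1.3027  0.3117  0.014   1.5129 -0.0044  1.3192 -0.0272] F [-0.7891  0.0156 -0.4727] op 0.08562188142964738
```

Call:
play_rows([
  [0.0854,[0.018,-0.036,0.015],[1.66,-1.79,-3.8]],
  [0.0854,[0.018,-0.036,0.015],[1.66,-1.79,-3.8]],
  [0.0854,[0.018,-0.036,0.015],[1.66,-1.79,-3.8]],
  [0.0854,[0.018,-0.036,0.015],[1.66,-1.79,-3.8]],
  [0.0854,[0.018,-0.036,0.015],[1.66,-1.79,-3.8]],
])

```text
time: 0.72
tcp_pos: [0.258, 0.3422, 0.3143]
tool_rot: [0.95, 2.845, 0.251]
wrist_force: [-0.0, 0.3, 0.4]
opening: 0.0852
grasp_force: 0.0
```

Call:
play_rows([
  [0.0854,[0.018,-0.036,0],[1.66,-1.79,-3.8]],
  [0.0854,[0.018,-0.036,0],[1.66,-1.79,-3.8]],
  [0.0854,[0.018,-0.036,0],[1.66,-1.79,-3.8]],
  [0.0854,[0.018,-0.036,0],[1.66,-1.79,-3.8]],
  [0.0854,[0.018,-0.036,0],[1.66,-1.79,-3.8]],
])

```text
time: 1.35
tcp_pos: [0.3513, 0.2002, 0.3123]
tool_rot: [1.296, 2.574, 0.43]
wrist_force: [1.6, 0.5, -0.2]
opening: 0.0856
grasp_force: 0.0
```

```bash
python3 -c "
from h import *
go(knob+.045*n,Rt)"
```

```text
t 1.35 d [ 0.081  -0.219  -0.1774] rot [  9.4768 -11.1169 -21.8383] q [-0.4351 -0.2965 -0.1299  2.0037  0.007   1.0613  0.0689] F [ 1.6053  0.5263 -0.1658] op 0.08557511559243342
```

Call:
play_rows([
  [0.0854,[0.016,-0.044,-0.025],[1.9,-2.2,-4.4]],
  [0.0854,[0.016,-0.044,-0.03],[1.9,-2.2,-4.4]],
  [0.0854,[0.016,-0.044,-0.04],[1.9,-2.2,-4.4]],
  [0.0854,[0.016,-0.044,-0.041],[1.9,-2.2,-4.4]],
  [0.0854,[0.017,-0.043,-0.041],[1.9,-2.2,-4.3]],
])

```text
time: 1.98
tcp_pos: [0.441, 0.007, 0.1448]
tool_rot: [1.655, 2.162, 0.661]
wrist_force: [0.6, 1.9, 0.4]
opening: 0.0857
grasp_force: 0.0
```

Call:
play_rows([
  [0.0854,[0,0,0],[0,0,0]],
])

```text
time: 2.1
tcp_pos: [0.4405, 0.0072, 0.1442]
tool_rot: [1.661, 2.163, 0.659]
wrist_force: [-0.3, 0.7, 0.5]
opening: 0.0853
grasp_force: 0.0
```

```bash
python3 -c "
from h import *
go(knob+.045*n,Rt)
cv2.imwrite('pics/w1.png',capture('wrist'))"
```

```text
t 2.1 d [-0.0083 -0.026  -0.0094] rot [-0.457  -1.9818 -1.8927] q [-0.2315 -0.1387  0.3281  2.4223 -0.5094  0.3513  0.8031] F [-0.2658  0.7269  0.4767] op 0.08528204096559584
```

View pics/w1.png

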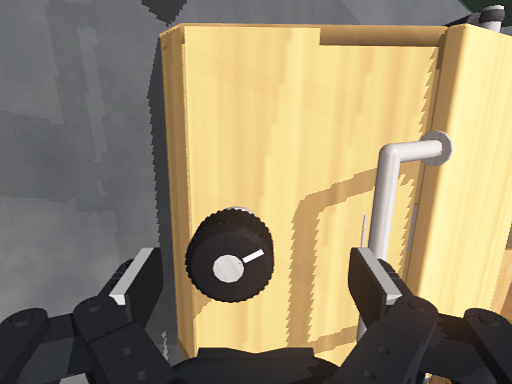

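Wrist view: the knob's face is centred near (230,257), with the pale mark pointing to (262,250). The bar is on the right and the fingers straddle to the right of the knob, so the tool must shift about 3 cm. I'll refine with this ray.

```bash
python3 -c "
from h import *
o,d=ray('wrist',(230.5,256));f=knob+.017*n
x=o+d*(n@(f-o))/(n@d);print('face',x,'exp',f,'diff',x-f,'knob',x-.017*n)
c=get_calibration('wrist');print(np.array(c['pose'])[:3,3]-observe()['tcp_pos'])
ex=np.cross(yt,-n)
Rs=R.from_rotvec(observe()['tool_rot']).as_matrix();print(Rs.T@(np.array(c['pose'])[:3,3]-observe()['tcp_pos']))
"
```

```text
face [ 0.4486 -0.0018  0.1145] exp [ 0.4479 -0.0151  0.1119] diff [0.0007 0.0132 0.0026] knob [0.4581 0.0004 0.1006]
[-0.0915  0.0539  0.1137]
[ 0.0781  0.0002 -0.1345]
```

```bash
python3 -c "
from h import *
f=knob+.017*n
rs=[ray('scene',(206,210.5)),ray('top',(256.6,231)),ray('wrist',(229,268.5))]
print(f);print(tri(*rs));print(tri(*rs[:2]))
for o,d in rs: print(o+d*(n@(f-o))/(n@d))
im=cv2.imread('pics/w1.png');m=(im.max(2)<70).astype(np.uint8);m[320:]=0
N,l,st,ce=cv2.connectedComponentsWithStats(m)
print([(st[i],ce[i]) for i in range(1,N) if st[i,4]>1500])
"
```

```text
[ 0.4479 -0.0151  0.1119]
(array([ 0.4492, -0.0123,  0.1117]), [np.float64(0.0009718689075974274), np.float64(0.0026378696681709324), np.float64(0.002500068052034734)])
(array([ 0.4478, -0.0139,  0.1122]), [np.float64(0.0012386552109818038), np.float64(0.0012386552109816937)])
[ 0.4487 -0.0149  0.1125]
[ 0.4467 -0.0133  0.1114]
[ 0.4497 -0.0098  0.114 ]
[(array([   5,   38,  171,  282, 7239], dtype=int32), array([137.9942, 245.0727])), (array([ 185,  209,   89,   94, 5544], dtype=int32), array([229.5406, 254.735 ])), (array([ 348,  248,  158,   72, 3351], dtype=int32), array([395.1468, 298.4261]))]
```

Call:
play_rows([
  [0.0854,[-0.0024,-0.008,-0.003],[5.4,0.7,-8.8]],
  [0.0854,[-0.0024,-0.008,-0.003],[5.4,0.7,-8.8]],
  [0.0854,[-0.0024,-0.008,-0.003],[5.4,0.7,-8.8]],
  [0.0854,[0,0,0],[0,0,0]],
])

```text
time: 2.65
tcp_pos: [0.4357, -0.0131, 0.1392]
tool_rot: [2.215, 1.675, 0.826]
wrist_force: [0.1, 1.0, 0.4]
opening: 0.0853
grasp_force: 0.0
```

```bash
sed -i 's/^knob=.*/knob=np.array([.4585,-.011,.098])/' h.py; cat >> h.py <<'E'
def st(turn=None):
    s=observe();Rs=R.from_rotvec(s["tool_rot"]).as_matrix();e=s["tcp_pos"]-knob
    rel=(R.from_matrix(Rt).inv()*R.from_matrix(Rs))
    y=Rs[:,1];ang=-np.degrees(np.arctan2(y@np.cross(yt,-n),y@yt)) # about n
    ang=np.degrees(np.arctan2(n@np.cross(yt,y),y@yt))
    dz=np.degrees(np.cross(Rs[:,2],-n))
    print("t",s["time"],"along n",e@n*1e3,"lateral mm",(e-(e@n)*n)*1e3,"tilt fix deg",dz,"angle about n",ang,"\nq",s["joint_positions"],"F",s["wrist_force"],"T.n",s["torque"]@n,"op",s["opening"],s["grasp_force"])
E
python3 -c "
from h import *
st()"
```

```text
t 2.65 along n 46.75039254607718 lateral mm [3.3351 4.0633 2.9291] tilt fix deg [-0.4304  0.8101 -0.1622] angle about n -29.233158627285643 
q [-0.1747 -0.1493  0.3394  2.4767 -0.7139  0.2932  0.5355] F [0.0887 1.0299 0.4113] T.n -0.006843530285334053 op 0.0852795734257737 0.0
```

Call:
play_rows([
  [0.0854,[-0.0033,-0.0041,-0.0029],[5.5,2.2,-8.8]],
  [0.0854,[0,0,0],[5.9,1.4,-8.7]],
  [0.0854,[0,0,0],[5.9,1.4,-8.7]],
  [0.0854,[0,0,0],[5.9,1.4,-8.7]],
  [0.0854,[0,0,0],[5.9,1.4,-8.7]],
])

```text
time: 3.28
tcp_pos: [0.4331, -0.0172, 0.1366]
tool_rot: [-2.92, -0.538, -0.933]
wrist_force: [-0.3, -0.1, 0.2]
opening: 0.0855
grasp_force: 0.0
```

```bash
python3 -c "
from h import *
st()"
```

```text
t 3.275 along n 46.602062066480016 lateral mm [ 0.6256 -0.0221  0.4226] tilt fix deg [ 0.073  -0.0617  0.0398] angle about n -82.4387272093811 
q [ 0.029  -0.132   0.1546  2.4663 -0.7443  0.3202 -0.3625] F [-0.3347 -0.0637  0.242 ] T.n -0.02162880156329871 op 0.08545651689395793 0.0
```

Call:
play_rows([
  [0.0854,[0,0,0],[5.9,1.4,-8.7]],
  [0.0854,[0,0,0],[5.9,1.4,-8.7]],
  [0.0854,[0,0,0],[5.9,1.4,-8.7]],
  [0.0854,[0,0,0],[5.9,1.4,-8.7]],
  [0.0854,[0,0,0],[5.9,1.4,-8.7]],
])

```text
time: 3.9
tcp_pos: [0.4331, -0.0172, 0.1366]
tool_rot: [-2.639, 0.759, -0.75]
wrist_force: [-0.2, 0.5, 1.1]
opening: 0.0854
grasp_force: 0.0
```

Call:
play_rows([
  [0.0854,[0,0,0],[5.9,1.4,-8.7]],
  [0.0854,[0,0,0],[5.9,1.4,-8.7]],
  [0.0854,[0,0,0],[5.9,1.4,-8.7]],
  [0.0854,[0,0,0],[5.9,1.4,-8.7]],
  [0.0854,[0,0,0],[5.9,1.4,-8.7]],
])

```text
time: 4.53
tcp_pos: [0.4331, -0.0172, 0.1365]
tool_rot: [-1.916, 1.758, -0.454]
wrist_force: [1.0, 0.4, -0.5]
opening: 0.0854
grasp_force: 0.0
```

```bash
python3 -c "
from h import *
st()"
```

```text
t 4.525 along n 46.54854379866467 lateral mm [ 0.5825 -0.0134  0.3947] tilt fix deg [-0.077  -0.2138 -0.087 ] angle about n 171.52826502846196 
q [ 0.3149 -0.1185 -0.1053  2.4553 -0.8371  0.354  -2.1191] F [ 0.9861  0.3644 -0.4652] T.n -0.038398705329364284 op 0.08539691637223251 0.0
```

Call:
play_rows([
  [0.0854,[0,0,0],[5.9,1.4,-8.7]],
  [0.0854,[0,0,0],[5.9,1.4,-8.7]],
  [0.0854,[0,0,0],[5.9,1.4,-8.7]],
  [0.0854,[0,0,0],[0,0,0]],
])

```text
time: 5.03
tcp_pos: [0.433, -0.0176, 0.1363]
tool_rot: [-1.343, 2.17, -0.249]
wrist_force: [-0.0, 0.2, -0.3]
opening: 0.0856
grasp_force: 0.0
```

Call:
play_rows([
  [0.0854,[0.0075,0.0018,-0.0112],[0,0,0]],
  [0.0854,[0.0075,0.0018,-0.0112],[0,0,0]],
  [0.0854,[0.0075,0.0018,-0.0112],[0,0,0]],
  [0.0854,[0.0075,0.0018,-0.0112],[0,0,0]],
  [0.0854,[0,0,0],[0,0,0]],
])

```text
time: 5.65
tcp_pos: [0.4625, -0.0103, 0.0904]
tool_rot: [-1.341, 2.173, -0.245]
wrist_force: [-1.4, 0.2, 0.1]
opening: 0.0852
grasp_force: 0.0
```

```bash
python3 -c "
from h import *
st()
cv2.imwrite('pics/w2.png',capture('wrist'))"
```

```text
t 5.65 along n -8.578638707044021 lateral mm [-0.7761 -0.3924 -0.5922] tilt fix deg [-0.1501 -0.2749 -0.1467] angle about n 139.91079894966606 
q [ 0.3234  0.0606 -0.1715  2.4545 -1.3053  0.2193 -2.2146] F [-1.3638  0.1944  0.1285] T.n -0.04432403440263066 op 0.08523344970451593 0.0
```

View pics/w2.png

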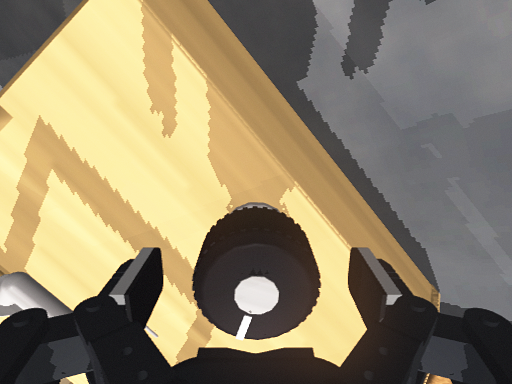

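The knob sits centred between the pads (knob column about 257, pad midline about 255). Its face cap is at (257,295). I'll check the cap ray, then grip.

Call:
play_rows([
  [0.045,[0.0005,0.0004,0.0005],[0,0,0]],
  [0.045,[0,0,0],[0,0,0]],
  [0.045,[0,0,0],[0,0,0]],
  [0.045,[0,0,0],[0,0,0]],
], grip_force=40)

```text
time: 6.2
tcp_pos: [0.4619, -0.0103, 0.0914]
tool_rot: [-1.337, 2.174, -0.245]
wrist_force: [-8.4, -0.2, 8.1]
opening: 0.0507
grasp_force: 39.6
```

```bash
python3 -c "
from h import *
st()
cv2.imwrite('pics/w3.png',capture('wrist'))
im=cv2.imread('pics/w3.png');m=((im.min(2)>150)&(im.max(2).astype(int)-im.min(2)<30)).astype(np.uint8)
N,l,s,ce=cv2.connectedComponentsWithStats(m)
for i in range(1,N):
  if s[i,4]>300: 
    o,d=ray('wrist',ce[i]);f=knob+.017*n;print(s[i],ce[i],(o+d*(n@(f-o))/(n@d)-f)*1e3)
"
```

```text
t 6.2 along n -7.379991235935991 lateral mm [-0.6962 -0.3051 -0.5236] tilt fix deg [-0.1312 -0.2148 -0.1241] angle about n 139.7457156801816 
q [ 0.322   0.0563 -0.1696  2.4557 -1.298   0.2204 -2.2254] F [-8.4115 -0.2351  8.1377] T.n 0.03091360213517356 op 0.05073522849440204 39.63633090024814
[ 235  274   44   38 1292] [256.0139 292.7299] [-0.5268  2.1415 -0.0127]
[   0  281   58   44 1038] [ 25.0154 300.9798] [ 71.3627 -40.0397  42.145 ]
```

Call:
play_rows([
  [0.045,[-0.00013,-3e-05,0.00019],[-5.8,-1.38,8.52]],
  [0.045,[-0.00013,-3e-05,0.00019],[-5.8,-1.38,8.52]],
  [0.045,[-0.00013,-3e-05,0.00019],[-5.8,-1.38,8.52]],
  [0.045,[-0.00013,-3e-05,0.00019],[-5.8,-1.38,8.52]],
])

```text
time: 6.75
tcp_pos: [0.4619, -0.0105, 0.0925]
tool_rot: [-2.08, 1.596, -0.518]
wrist_force: [-6.9, 0.5, 7.1]
opening: 0.0506
grasp_force: 39.8
```

```bash
python3 -c "
from h import *
st()"
```

```text
t 6.75 along n -6.435360778121974 lateral mm [-0.2006 -0.3216 -0.1887] tilt fix deg [-0.005  -0.1722 -0.0313] angle about n -178.33916869689247 
q [ 0.3468  0.0535 -0.1975  2.4547 -1.2808  0.2161 -1.5134] F [-6.9192  0.4695  7.0551] T.n -0.083899113510465 op 0.05056207985570932 39.78768328553997
```

Call:
play_rows([
  [0.045,[-0.00013,-3e-05,0.00019],[-5.8,-1.38,8.52]],
  [0.045,[-0.00013,-3e-05,0.00019],[-5.8,-1.38,8.52]],
  [0.045,[-0.00013,-3e-05,0.00019],[-5.8,-1.38,8.52]],
  [0.045,[-0.00013,-3e-05,0.00019],[-5.8,-1.38,8.52]],
  [0.045,[-0.00013,-3e-05,0.00019],[-5.8,-1.38,8.52]],
])

```text
time: 7.38
tcp_pos: [0.4616, -0.0101, 0.0938]
tool_rot: [-2.722, 0.553, -0.795]
wrist_force: [-5.5, 1.9, 8.3]
opening: 0.0506
grasp_force: 39.9
```

Call:
play_rows([
  [0.045,[-0.00013,-3e-05,0.00019],[-5.8,-1.38,8.52]],
  [0.045,[-0.00013,-3e-05,0.00019],[-5.8,-1.38,8.52]],
  [0.045,[-0.00013,-3e-05,0.00019],[-5.8,-1.38,8.52]],
  [0.045,[-0.00013,-3e-05,0.00019],[-5.8,-1.38,8.52]],
  [0.045,[-0.00013,-3e-05,0.00019],[-5.8,-1.38,8.52]],
])

```text
time: 8.0
tcp_pos: [0.4609, -0.0095, 0.0948]
tool_rot: [2.888, 0.749, 0.945]
wrist_force: [-6.1, 2.9, 8.1]
opening: 0.0509
grasp_force: 40.0
```

```bash
python3 -c "
from h import *
st()"
```

```text
t 8.0 along n -4.152153714792423 lateral mm [0.0511 0.9248 0.1843] tilt fix deg [-0.0597  0.1657 -0.0139] angle about n -74.27512063690963 
q [ 0.4191  0.0479 -0.2713  2.4574 -1.2894  0.2142  0.3106] F [-6.1044  2.8651  8.1196] T.n -0.09626126417295183 op 0.05092726459213625 39.97233198140748
```

Call:
play_rows([
  [0.045,[-0.00013,-3e-05,0.00019],[-5.8,-1.38,8.52]],
  [0.045,[-0.00013,-3e-05,0.00019],[-5.8,-1.38,8.52]],
  [0.045,[-0.00013,-3e-05,0.00019],[-5.8,-1.38,8.52]],
  [0.045,[-0.00013,-3e-05,0.00019],[-5.8,-1.38,8.52]],
  [0.045,[-0.00013,-3e-05,0.00019],[-5.8,-1.38,8.52]],
])

```text
time: 8.62
tcp_pos: [0.4597, -0.0093, 0.0954]
tool_rot: [2.095, 1.794, 0.782]
wrist_force: [-7.8, 2.3, 9.7]
opening: 0.0506
grasp_force: 40.1
```

Call:
play_rows([
  [0.045,[-0.00013,-3e-05,0.00019],[-5.8,-1.38,8.52]],
  [0.045,[-0.00013,-3e-05,0.00019],[-5.8,-1.38,8.52]],
  [0.045,[-0.00013,-3e-05,0.00019],[-5.8,-1.38,8.52]],
  [0.045,[-0.00013,-3e-05,0.00019],[-5.8,-1.38,8.52]],
  [0.045,[-0.00013,-3e-05,0.00019],[-5.8,-1.38,8.52]],
])

```text
time: 9.25
tcp_pos: [0.4585, -0.0098, 0.0959]
tool_rot: [1.037, 2.394, 0.502]
wrist_force: [-8.2, 1.7, 9.0]
opening: 0.0509
grasp_force: 40.1
```

```bash
python3 -c "
from h import *
st()"
```

```text
t 9.25 along n -1.886886850855524 lateral mm [-1.0298  0.9745 -0.544 ] tilt fix deg [-0.3332  0.0846 -0.2133] angle about n 29.705693781191528 
q [ 0.4975  0.0451 -0.3401  2.4566 -1.2639  0.2254  2.1087] F [-8.2483  1.7177  9.0302] T.n -0.05365925508033661 op 0.05093887718624631 40.12837861664593
```

Call:
play_rows([
  [0.045,[-0.00013,-3e-05,0.00019],[-5.8,-1.38,8.52]],
  [0.045,[-0.00013,-3e-05,0.00019],[-5.8,-1.38,8.52]],
  [0.045,[-0.00013,-3e-05,0.00019],[-5.8,-1.38,8.52]],
  [0.045,[0,0,0],[0,0,0]],
])

```text
time: 9.75
tcp_pos: [0.458, -0.0102, 0.0963]
tool_rot: [0.353, 2.533, 0.302]
wrist_force: [-9.5, 0.8, 8.9]
opening: 0.0508
grasp_force: 40.1
```

```bash
python3 -c "
from h import *
st()"
```

```text
t 9.75 along n -1.183040629970104 lateral mm [-1.1847  0.6092 -0.7087] tilt fix deg [-0.3284 -0.0337 -0.2292] angle about n 60.638936917822754 
q [ 0.5198  0.0441 -0.3605  2.4547 -1.2407  0.2275  2.627 ] F [-9.4517  0.7665  8.9131] T.n 0.06799663166574461 op 0.05084303182356371 40.0500531331636
```

Call:
play_rows([
  [0.0854,[0,0,0],[0,0,0]],
  [0.0854,[0,0,0],[0,0,0]],
  [0.0854,[0,0,0],[0,0,0]],
  [0.0854,[0,0,0],[0,0,0]],
])

```text
time: 10.25
tcp_pos: [0.4594, -0.0119, 0.0963]
tool_rot: [0.359, 2.532, 0.3]
wrist_force: [0.1, -0.6, -0.0]
opening: 0.0855
grasp_force: 0.0
```

```bash
python3 -c "
from h import *
st()"
```

```text
t 10.25 along n -1.758749358706536 lateral mm [-0.1026 -1.1717 -0.2593] tilt fix deg [-0.1825  0.0267 -0.12  ] angle about n 60.43806889420034 
q [ 0.5197  0.0466 -0.3593  2.4525 -1.2421  0.2241  2.6262] F [ 0.1204 -0.5986 -0.024 ] T.n -0.007768523000202693 op 0.08550492101971618 0.0
```

Call:
play_rows([
  [0.0854,[0,0,0],[5.9,1.4,-8.7]],
  [0.0854,[0,0,0],[5.9,1.4,-8.7]],
  [0.0854,[0,0,0],[5.9,1.4,-8.7]],
  [0.0854,[0,0,0],[5.9,1.4,-8.7]],
  [0.0854,[0,0,0],[5.9,1.4,-8.7]],
])

```text
time: 10.88
tcp_pos: [0.4593, -0.0119, 0.0962]
tool_rot: [1.519, 2.186, 0.628]
wrist_force: [0.9, -0.2, 0.5]
opening: 0.0853
grasp_force: 0.0
```

Call:
play_rows([
  [0.0854,[0,0,0],[5.9,1.4,-8.7]],
  [0.0854,[0,0,0],[5.9,1.4,-8.7]],
  [0.0854,[0,0,0],[5.9,1.4,-8.7]],
  [0.0854,[0,0,0],[5.9,1.4,-8.7]],
  [0.0854,[0,0,0],[5.9,1.4,-8.7]],
])

```text
time: 11.5
tcp_pos: [0.4593, -0.0119, 0.0962]
tool_rot: [2.501, 1.367, 0.866]
wrist_force: [0.7, 0.2, 0.1]
opening: 0.0856
grasp_force: 0.0
```

Call:
play_rows([
  [0.0854,[0,0,0],[5.9,1.4,-8.7]],
  [0.0854,[0,0,0],[5.9,1.4,-8.7]],
  [0.0854,[0,0,0],[5.9,1.4,-8.7]],
  [0.0854,[0,0,0],[5.9,1.4,-8.7]],
  [0.0854,[0,0,0],[5.9,1.4,-8.7]],
])

```text
time: 12.12
tcp_pos: [0.4593, -0.0119, 0.0962]
tool_rot: [-2.894, -0.108, -0.891]
wrist_force: [-1.3, 1.0, 0.5]
opening: 0.0853
grasp_force: 0.0
```

Call:
play_rows([
  [0.0854,[0,0,0],[5.9,1.4,-8.7]],
  [0.0854,[0,0,0],[5.9,1.4,-8.7]],
  [0.0854,[0,0,0],[5.9,1.4,-8.7]],
  [0.0854,[0,0,0],[5.9,1.4,-8.7]],
  [0.0854,[0,0,0],[5.9,1.4,-8.7]],
])

```text
time: 12.75
tcp_pos: [0.4593, -0.0118, 0.0962]
tool_rot: [-2.457, 1.111, -0.666]
wrist_force: [0.5, -0.1, 0.9]
opening: 0.0853
grasp_force: 0.0
```

Call:
play_rows([
  [0.0854,[0,0,0],[5.9,1.4,-8.7]],
  [0.0854,[0,0,0],[5.9,1.4,-8.7]],
  [0.0854,[0,0,0],[5.9,1.4,-8.7]],
  [0.0854,[0,0,0],[5.9,1.4,-8.7]],
  [0.0854,[0,0,0],[5.9,1.4,-8.7]],
])

```text
time: 13.38
tcp_pos: [0.4593, -0.0119, 0.0962]
tool_rot: [-1.627, 1.996, -0.346]
wrist_force: [0.5, 0.4, 1.1]
opening: 0.0853
grasp_force: 0.0
```

```bash
python3 -c "
from h import *
st()
cv2.imwrite('pics/w4.png',capture('wrist'))"
```

```text
t 13.375 along n -1.802804449433207 lateral mm [-0.2322 -1.1028 -0.3365] tilt fix deg [-0.0488 -0.3868 -0.0958] angle about n 154.97096235840996 
q [ 0.3104  0.038  -0.1515  2.4536 -1.2069  0.2322 -2.0495] F [0.4725 0.4238 1.0853] T.n -0.01479791699955337 op 0.08534522846679203 0.0
```

View pics/w4.png

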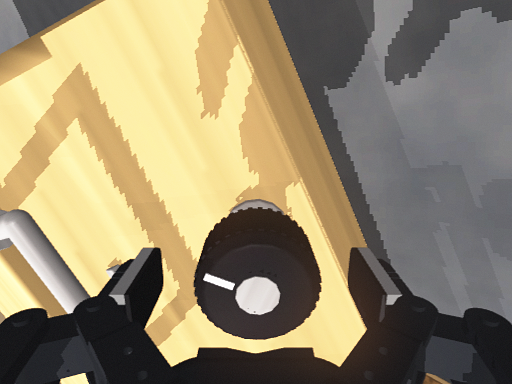

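The knob has turned about 281° (mark now at (218,282) against the cap at (257,294)) and is still centred. Second grip and stroke next.

Call:
play_rows([
  [0.045,[0,0,0],[0,0,0]],
  [0.045,[0,0,0],[0,0,0]],
  [0.045,[0,0,0],[0,0,0]],
  [0.045,[0,0,0],[0,0,0]],
], grip_force=40)

```text
time: 13.92
tcp_pos: [0.4586, -0.0117, 0.0962]
tool_rot: [-1.635, 1.99, -0.349]
wrist_force: [-6.3, -1.4, 5.7]
opening: 0.051
grasp_force: 40.0
```

```bash
python3 -c "
from h import *
st()"
```

```text
t 13.925 along n -1.496484144620441 lateral mm [-0.6917 -0.9412 -0.6234] tilt fix deg [-0.0615 -0.403  -0.1071] angle about n 155.42024773866265 
q [ 0.3109  0.0369 -0.1517  2.4547 -1.2065  0.2329 -2.0419] F [-6.2648 -1.3567  5.7488] T.n 0.042567656621983314 op 0.051028993980626276 40.03833975177258
```

Call:
play_rows([
  [0.045,[-0.00013,-3e-05,0.00019],[-5.8,-1.38,8.52]],
  [0.045,[-0.00013,-3e-05,0.00019],[-5.8,-1.38,8.52]],
  [0.045,[-0.00013,-3e-05,0.00019],[-5.8,-1.38,8.52]],
  [0.045,[-0.00013,-3e-05,0.00019],[-5.8,-1.38,8.52]],
  [0.045,[-0.00013,-3e-05,0.00019],[-5.8,-1.38,8.52]],
])

```text
time: 14.55
tcp_pos: [0.459, -0.0116, 0.0979]
tool_rot: [-2.452, 1.116, -0.668]
wrist_force: [-4.1, 0.7, 6.1]
opening: 0.0508
grasp_force: 40.3
```

Call:
play_rows([
  [0.045,[-0.00013,-3e-05,0.00019],[-5.8,-1.38,8.52]],
  [0.045,[-0.00013,-3e-05,0.00019],[-5.8,-1.38,8.52]],
  [0.045,[-0.00013,-3e-05,0.00019],[-5.8,-1.38,8.52]],
  [0.045,[-0.00013,-3e-05,0.00019],[-5.8,-1.38,8.52]],
  [0.045,[-0.00013,-3e-05,0.00019],[-5.8,-1.38,8.52]],
])

```text
time: 15.18
tcp_pos: [0.4587, -0.0106, 0.0992]
tool_rot: [-2.886, -0.078, -0.893]
wrist_force: [-3.0, 1.9, 6.3]
opening: 0.0512
grasp_force: 40.4
```

Call:
play_rows([
  [0.045,[-0.00013,-3e-05,0.00019],[-5.8,-1.38,8.52]],
  [0.045,[-0.00013,-3e-05,0.00019],[-5.8,-1.38,8.52]],
  [0.045,[-0.00013,-3e-05,0.00019],[-5.8,-1.38,8.52]],
  [0.045,[-0.00013,-3e-05,0.00019],[-5.8,-1.38,8.52]],
  [0.045,[-0.00013,-3e-05,0.00019],[-5.8,-1.38,8.52]],
])

```text
time: 15.8
tcp_pos: [0.4575, -0.0097, 0.0999]
tool_rot: [2.534, 1.325, 0.883]
wrist_force: [-3.6, 3.6, 8.5]
opening: 0.051
grasp_force: 40.6
```

Call:
play_rows([
  [0.045,[-0.00013,-3e-05,0.00019],[-5.8,-1.38,8.52]],
  [0.045,[-0.00013,-3e-05,0.00019],[-5.8,-1.38,8.52]],
  [0.045,[-0.00013,-3e-05,0.00019],[-5.8,-1.38,8.52]],
  [0.045,[-0.00013,-3e-05,0.00019],[-5.8,-1.38,8.52]],
  [0.045,[-0.00013,-3e-05,0.00019],[-5.8,-1.38,8.52]],
])

```text
time: 16.42
tcp_pos: [0.4558, -0.0096, 0.1002]
tool_rot: [1.584, 2.152, 0.656]
wrist_force: [-7.8, 4.2, 8.7]
opening: 0.0509
grasp_force: 40.7
```

```bash
python3 -c "
from h import *
st()"
```

```text
t 16.425 along n 3.0880625286029457 lateral mm [-0.9296  1.7884 -0.3442] tilt fix deg [-0.3851  0.2809 -0.2169] angle about n 3.842906593013681 
q [ 0.4245  0.0246 -0.261   2.4626 -1.2422  0.2394  1.6335] F [-7.7888  4.2406  8.7463] T.n -0.07030209594757293 op 0.05090602380800378 40.72484139818698
```

Call:
play_rows([
  [0.045,[-0.00013,-3e-05,0.00019],[-5.8,-1.38,8.52]],
  [0.045,[-0.00013,-3e-05,0.00019],[-5.8,-1.38,8.52]],
  [0.045,[-0.00013,-3e-05,0.00019],[-5.8,-1.38,8.52]],
  [0.045,[-0.00013,-3e-05,0.00019],[-5.8,-1.38,8.52]],
])

```text
time: 16.92
tcp_pos: [0.4581, -0.013, 0.1024]
tool_rot: [0.704, 2.476, 0.407]
wrist_force: [4.9, 1.0, 2.4]
opening: 0.0506
grasp_force: 50.5
```

Call:
play_rows([
  [0.045,[-0.0001,0,0.0001],[-2.8,-0.66,4.1]],
  [0.045,[-0.0001,0,0.0001],[-2.8,-0.66,4.1]],
  [0.045,[0,0,0],[-2.8,-0.66,4.1]],
])

```text
time: 17.3
tcp_pos: [0.4584, -0.0124, 0.103]
tool_rot: [0.372, 2.525, 0.309]
wrist_force: [5.9, 2.0, 3.1]
opening: 0.0504
grasp_force: 42.2
```

```bash
python3 -c "
from h import *
st()"
```

```text
t 17.3 along n 4.313810164740892 lateral mm [ 2.3342 -0.8037  1.4603] tilt fix deg [-0.3509  0.3389 -0.1843] angle about n 59.79687159522871 
q [ 0.4491  0.0239 -0.2777  2.4532 -1.2066  0.2463  2.5797] F [5.9172 1.9829 3.1336] T.n -1.4902912448198582 op 0.05041985680196795 42.15346934564877
```

Torque jumped to about 1.5 N m, so the screw is on its stop. Release and withdraw along the axis.

Call:
play_rows([
  [0.0854,[0,0,0],[0,0,0]],
  [0.0854,[0,0,0],[0,0,0]],
  [0.0854,[0,0,0],[0,0,0]],
  [0.0854,[0,0,0],[0,0,0]],
])

```text
time: 17.8
tcp_pos: [0.4556, -0.0125, 0.1008]
tool_rot: [0.37, 2.53, 0.306]
wrist_force: [0.8, 0.7, -0.7]
opening: 0.0852
grasp_force: 0.0
```

Call:
play_rows([
  [0.0854,[-0.0067,-0.0016,0.0098],[0,0,0]],
  [0.0854,[-0.0067,-0.0016,0.0098],[0,0,0]],
  [0.0854,[-0.0067,-0.0016,0.0098],[0,0,0]],
  [0.0854,[-0.0067,-0.0016,0.0098],[0,0,0]],
  [0.0854,[0,0,0],[0,0,0]],
])

```text
time: 18.42
tcp_pos: [0.4293, -0.0193, 0.1408]
tool_rot: [0.369, 2.528, 0.305]
wrist_force: [-0.7, -0.6, -1.4]
opening: 0.0852
grasp_force: 0.0
```

```bash
cat >> h.py <<'E'
def tool(t,flip=1):
    t=np.radians(t);z=np.array([np.sin(t)*cy,np.sin(t)*sy,-np.cos(t)]);y=flip*np.array([np.cos(t)*cy,np.cos(t)*sy,np.sin(t)])
    return np.column_stack([np.cross(y,z),y,z])
bar=np.array([.5307,.006,.148])
E
python3 -c "
from h import *
st()
t=tool(15);go(bar-.055*t[:,2],t)
a=capture('wrist');cv2.imwrite('pics/w5.png',a)"
```

```text
t 18.425 along n 52.467228929123145 lateral mm [ 0.0799 -1.393  -0.1708] tilt fix deg [-0.2455  0.1651 -0.1406] angle about n 59.94612475379588 
q [ 0.4958 -0.134  -0.2517  2.4555 -0.8929  0.3909  2.2841] F [-0.6894 -0.623  -1.3638] T.n -0.008369266427584617 op 0.08523936514851548 0.0
t 18.425 d [0.0876 0.0221 0.0603] rot [ 20.4113  23.8159 -54.6403] q [ 0.4958 -0.134  -0.2517  2.4555 -0.8929  0.3909  2.2841] F [-0.6894 -0.623  -1.3638] op 0.08523936514851548
```

View pics/w5.png

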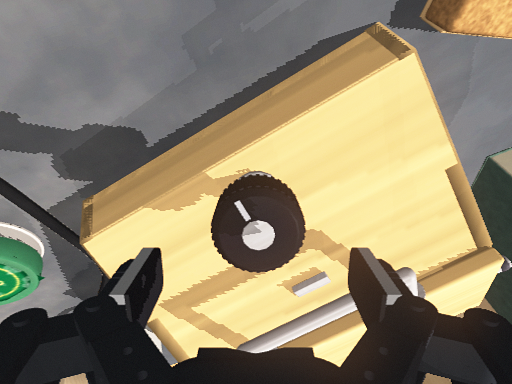

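```bash
python3 -c "
from h import *
c=get_calibration('wrist');s=observe();T=np.eye(4);T[:3,:3]=R.from_rotvec(s['tool_rot']).as_matrix();T[:3,3]=s['tcp_pos'];H=np.linalg.inv(T)@np.array(c['pose'])
P=dict(w1=([.4405,.0072,.1442],[1.661,2.163,.659],0,((245,261),(263,251)),(180,275,205,305)),w2=([.4625,-.0103,.0904],[-1.341,2.173,-.245],0,((247,318),(239,338)),0),w4=([.4593,-.0119,.0962],[-1.627,1.996,-.346],6,((234,289),(205,277)),0),w5=(s['tcp_pos'],s['tool_rot'],12,((251,221),(236,203)),0))
for k,(p,r,o,mk,_) in P.items():
    T=np.eye(4);T[:3,:3]=R.from_rotvec(r).as_matrix();T[:3,3]=p;cc=dict(camera_matrix=c['camera_matrix'],pose=T@H)
    f=knob+(.017+o/1e3)*n;X=[]
    for uv in mk:
        oo,d=ray('',uv,cc);X.append(oo+d*(n@(f-oo))/(n@d))
    for v in (X[1]-X[0],X[1]-f,X[0]-f): print(k,np.degrees(np.arctan2(n@np.cross(yt,v),v@yt)),np.linalg.norm(v)*1e3,end='; ')
    print()
"
```

```text
w1 33.17849663777408 12.144209263749485; w1 31.323098525057265 23.884726205205112; w1 29.405994600442206 11.753462593429354; 
w2 31.04505897843984 10.607042371020897; w2 36.194819352877516 21.904199557580224; w2 40.993999881245635 11.37986984164467; 
w4 -51.20941661209327 12.577684064505107; w4 -47.97944505695484 20.35079134875832; w4 -42.783471864395985 7.825243608600285; 
w5 -172.70290807793174 12.86630414616139; w5 176.42422734047014 22.5521817077323; w5 162.67238740969336 10.209512851253498;
```

The mark directions give about 278° for the first stroke but only about 238° for the second, possibly 20° short through slip. I'll regrip and turn against the stop again to be sure.

Call:
play_rows([
  [0.0854,[0,0.0014,0.0002],[5.9,1.4,-8.7]],
  [0.0854,[0,0,0],[5.9,1.4,-8.7]],
  [0.0854,[0,0,0],[5.9,1.4,-8.7]],
  [0.0854,[0,0,0],[5.9,1.4,-8.7]],
  [0.0854,[0.0068,0.0016,-0.0099],[5.9,1.4,-8.7]],
])

```text
time: 19.1
tcp_pos: [0.4363, -0.0161, 0.1304]
tool_rot: [1.528, 2.178, 0.633]
wrist_force: [-0.3, 0.1, 0.2]
opening: 0.0852
grasp_force: 0.0
```

Call:
play_rows([
  [0.0854,[0.0068,0.0016,-0.0099],[5.9,1.4,-8.7]],
  [0.0854,[0.0068,0.0016,-0.0099],[5.9,1.4,-8.7]],
  [0.0854,[0.0068,0.0016,-0.0099],[5.9,1.4,-8.7]],
  [0.0854,[0,0,0],[0,0,0]],
])

```text
time: 19.6
tcp_pos: [0.4559, -0.0105, 0.0996]
tool_rot: [2.143, 1.749, 0.786]
wrist_force: [0.7, 0.4, -0.1]
opening: 0.0854
grasp_force: 0.0
```

```bash
python3 -c "
from h import *
st();c=get_calibration('wrist');im=capture('wrist');cv2.imwrite('pics/w6.png',im)
m=((im.min(2)>140)&(im.max(2).astype(int)-im.min(2)<30)).astype(np.uint8)
N,l,s,ce=cv2.connectedComponentsWithStats(m);f=knob+.029*n
for i in range(1,N):
  if s[i,4]>40 and 190<ce[i,0]<325 and 200<ce[i,1]<345:
    o,d=ray('wrist',ce[i],c);v=o+d*(n@(f-o))/(n@d)-f;print(s[i],ce[i],v*1e3)
    ys,xs=np.where(l==i);vx,vy,_,_=cv2.fitLine(np.column_stack([xs,ys]).astype(np.float32),2,0,.01,.01).ravel()
    X=[]
    for k in(-9,9):
      o,d=ray('wrist',(ce[i,0]+k*vx,ce[i,1]+k*vy),c);X.append(o+d*(n@(f-o))/(n@d))
    v=X[1]-X[0];print('line dir',np.degrees(np.arctan2(n@np.cross(yt,v),v@yt)))
"
```

```text
t 19.6 along n 2.6763907377198284 lateral mm [-1.0917  0.8877 -0.6002] tilt fix deg [0.0661 0.1199 0.0644] angle about n -24.85601491646908 
q [ 0.586   0.0307 -0.4325  2.4569 -1.2026  0.221   1.0891] F [ 0.7054  0.4065 -0.0878] T.n -0.021534111041970477 op 0.08539335436667983 0.0
[228 194  57  19 473] [256.0359 201.9641] [ 3.7324 38.7779  8.8124]
line dir -24.516419303495365
[ 235  274   45   39 1345] [256.997  292.9576] [-0.746   1.9284 -0.1965]
line dir -21.322466370023033
[205 300  30  17 237] [219.6371 308.0928] [-13.942   -1.3164  -9.7113]
line dir -0.7481665623032643
```

Call:
play_rows([
  [0.045,[0.0005,-0.0005,0.0005],[0,0,0]],
  [0.045,[0,0,0],[0,0,0]],
  [0.045,[0,0,0],[0,0,0]],
  [0.045,[0,0,0],[0,0,0]],
], grip_force=50)

```text
time: 20.15
tcp_pos: [0.4557, -0.0115, 0.1012]
tool_rot: [2.141, 1.747, 0.786]
wrist_force: [-8.0, -0.3, 7.6]
opening: 0.0503
grasp_force: 49.7
```

```bash
python3 -c "
from h import *
st()"
```

```text
t 20.15 along n 4.273845295601959 lateral mm [-0.4019  0.0564 -0.2647] tilt fix deg [0.1314 0.2282 0.1264] angle about n -24.853347681613755 
q [ 0.5873  0.0253 -0.4301  2.4569 -1.194   0.2246  1.0814] F [-8.0219 -0.3378  7.6199] T.n -0.01066279297671052 op 0.050328295267315436 49.6736793871969
```

Call:
play_rows([
  [0.045,[-0.0001,0,0.0001],[-2.8,-0.66,4.1]],
  [0.045,[-0.0001,0,0.0001],[-2.8,-0.66,4.1]],
])

```text
time: 20.4
tcp_pos: [0.4556, -0.0121, 0.1013]
tool_rot: [1.959, 1.899, 0.741]
wrist_force: [-2.7, -2.1, 0.7]
opening: 0.0505
grasp_force: 51.3
```

```bash
python3 -c "
from h import *
st()"
```

```text
t 20.4 along n 4.416461253702361 lateral mm [-0.4004 -0.5362 -0.3595] tilt fix deg [0.1362 0.2672 0.136 ] angle about n -15.07081525259723 
q [ 0.5938  0.0254 -0.4344  2.4572 -1.1986  0.2253  1.2587] F [-2.7066 -2.061   0.7385] T.n -1.096683424728105 op 0.05048338255271154 51.31751007400453
```

Call:
play_rows([
  [0.045,[-0.0001,0,0.0001],[-2.8,-0.66,4.1]],
  [0.045,[-0.0001,0,0.0001],[-2.8,-0.66,4.1]],
  [0.045,[-0.0001,0,0.0001],[-2.8,-0.66,4.1]],
])

```text
time: 20.78
tcp_pos: [0.4562, -0.0146, 0.1017]
tool_rot: [1.67, 2.093, 0.664]
wrist_force: [2.6, -3.5, -3.7]
opening: 0.0506
grasp_force: 58.0
```

```bash
python3 -c "
from h import *
st()"
```

```text
t 20.775 along n 4.811833705554478 lateral mm [ 0.3729 -2.9592 -0.2244] tilt fix deg [0.2885 0.3796 0.2579] angle about n -0.38153097737748043 
q [ 0.6035  0.0255 -0.4391  2.4565 -1.2011  0.2245  1.5214] F [ 2.5875 -3.4853 -3.7015] T.n -1.6711688476629216 op 0.05057586065999842 57.95173215272371
```

Hard stop felt again straight away at a different wrist angle, so the screw is fully out. On to the bar.

Call:
play_rows([
  [0.0854,[0,0,0],[0,0,0]],
  [0.0854,[0,0,0],[0,0,0]],
  [0.0854,[0,0,0],[0,0,0]],
  [0.0854,[-0.0067,-0.0016,0.0098],[0,0,0]],
  [0.0854,[-0.0067,-0.0016,0.0098],[0,0,0]],
])

```text
time: 21.4
tcp_pos: [0.4427, -0.0143, 0.1216]
tool_rot: [1.659, 2.105, 0.666]
wrist_force: [0.9, -0.3, -0.2]
opening: 0.0853
grasp_force: 0.0
```

Call:
play_rows([
  [0.0854,[-0.0067,-0.0016,0.0098],[0,0,0]],
  [0.0854,[-0.0067,-0.0016,0.0098],[0,0,0]],
  [0.06,[0,0,0.025],[0,0,0]],
  [0.04,[0,0,0.03],[0,0,0]],
  [0.034,[0,0,0],[0,0,0]],
])

```text
time: 22.02
tcp_pos: [0.4313, -0.0186, 0.1988]
tool_rot: [1.654, 2.1, 0.666]
wrist_force: [0.2, -0.3, 0.0]
opening: 0.0346
grasp_force: 0.0
```

```bash
python3 -c "
from h import *
t=tool(15);go(bar-.055*t[:,2],t)"
```

```text
t 22.025 d [0.0856 0.0213 0.0023] rot [-4.3088 20.0959 -0.1159] q [ 0.712  -0.2605 -0.412   2.3617 -0.7565  0.5845  1.0714] F [ 0.2002 -0.2532  0.0328] op 0.03461103751694293
```

Call:
play_rows([
  [0.034,[0.021,0.0053,0.0006],[-1.1,5.0,0]],
  [0.034,[0.021,0.0053,0.0006],[-1.1,5.0,0]],
  [0.034,[0.022,0.0053,0.0006],[-1.1,5.0,0]],
  [0.034,[0.022,0.0053,0.0006],[-1.1,5.0,0]],
  [0.034,[0,0,0],[0,0,0]],
])

```text
time: 22.65
tcp_pos: [0.5177, 0.0052, 0.1972]
tool_rot: [1.839, 2.335, 0.312]
wrist_force: [0.1, 0.3, -0.4]
opening: 0.034
grasp_force: 0.0
```

```bash
python3 -c "
from h import *
t=tool(15);go(bar+.006*t[:,2],t)
a=capture('wrist');cv2.imwrite('pics/w7.png',a)"
```

```text
t 22.65 d [ 0.0145  0.0012 -0.055 ] rot [-0.4492 -0.2865 -0.2521] q [ 0.7493  0.1819 -0.8336  1.8779  0.1038  0.8885  0.122 ] F [ 0.1351  0.3098 -0.3755] op 0.03404748612420755
```

View pics/w7.png

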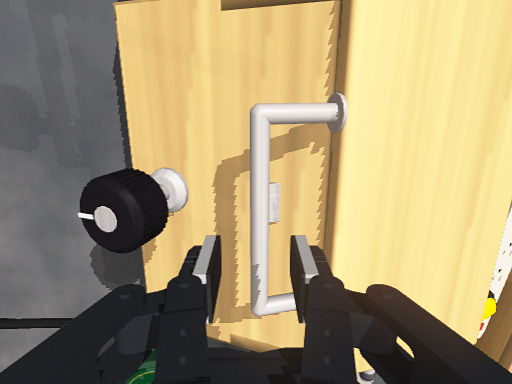

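The bar runs (260,108)–(261,308) in the wrist view, roughly between the fingers. The knob stands well out on its shaft. I'll check the bar ends by ray.

```bash
python3 -c "
from h import *
a,b=plane('wrist',(260,109),.147),plane('wrist',(262,307),.147);print(a,b,np.linalg.norm(a-b),(a+b)/2,np.degrees(np.arctan2(-(a-b)[0],(a-b)[1])))"
```

```text
[0.5155 0.0742 0.147 ] [ 0.5483 -0.0549  0.147 ] 0.13318968953755764 [0.5319 0.0096 0.147 ] 14.27521820525322
```

Call:
play_rows([
  [0.034,[0.004,0.0005,-0.014],[-0.4,-0.3,-0.3]],
  [0.034,[0.004,0.0005,-0.014],[0,0,0]],
  [0.034,[0.004,0.0005,-0.014],[0,0,0]],
  [0.034,[0.003,0.0005,-0.012],[0,0,0]],
  [0.034,[0,0,0],[0,0,0]],
])

```text
time: 23.32
tcp_pos: [0.5297, 0.0052, 0.1431]
tool_rot: [1.841, 2.32, 0.299]
wrist_force: [-0.5, 0.8, -0.3]
opening: 0.0342
grasp_force: 0.0
```

Call:
play_rows([
  [0.0,[0,0,0],[0,0,0]],
  [0.0,[0,0,0],[0,0,0]],
  [0.0,[0,0,0],[0,0,0]],
], grip_force=30)

```text
time: 23.7
tcp_pos: [0.5342, 0.0061, 0.1469]
tool_rot: [1.835, 2.313, 0.31]
wrist_force: [5.0, 0.9, -1.4]
opening: 0.0103
grasp_force: 29.4
```

```bash
python3 -c "
from h import *
t=tool(15);go(bar+.006*t[:,2],t)
H=np.array([.5957,.022,0])+R.from_euler('z',yaw).as_matrix()@np.array([.125,0,.139])
s=observe();b=s['tcp_pos']-.006*R.from_rotvec(s['tool_rot']).as_matrix()[:,2]
print('hinge',H,'r',np.linalg.norm(b-H))
ex=np.array([cy,sy,0]);p=np.array([(b-H)@ex,b[2]-H[2]]);r=np.hypot(*p);a0=np.arctan2(p[1],-p[0]);print(r,a0)
prev=p
for th in np.arange(.05,1.11,.05):
    q=.191*np.array([-np.cos(th+.042),np.sin(th+.042)])
    if round(th*20)%2==0 or 1:
        d=q-prev if th>.06 else q-.191*np.array([-np.cos(.042),np.sin(.042)]);print(round(th,2),d[0]*ex[:2]*1e3,d[1]*1e3)
    prev=q
"
```

```text
t 23.7 d [-0.002   0.0002 -0.0047] rot [0.2175 0.5867 0.2394] q [ 0.668   0.272  -0.7923  1.9273  0.2306  0.7612  0.0036] F [ 4.975   0.883  -1.3584] op 0.010269850336858238
hinge [0.7173 0.0509 0.139 ] r 0.19060048415331654
0.19059659062066067 0.07204245970498943
0.05 [0.622  0.1476] 9.527580513592289
0.1 [1.0846 0.2574] 9.483721596374988
0.15 [1.5444 0.3665] 9.416158314193463
0.2 [2.0004 0.4747] 9.325059540066919
0.25 [2.4513 0.5817] 9.210652973487331
0.3 [2.8962 0.6873] 9.073224571289368
0.35 [3.3338 0.7911] 8.913117832907199
0.4 [3.763 0.893] 8.730732941804792
0.45 [4.1829 0.9926] 8.526525765225681
0.5 [4.5923 1.0898] 8.301006714762305
0.55 [4.9902 1.1842] 8.054739470592736
0.6 [5.3757 1.2757] 7.788339572573924
0.65 [5.7477 1.364 ] 7.502472881712491
0.7 [6.1053 1.4489] 7.197853915859143
0.75 [6.4477 1.5301] 6.8752440637859795
0.8 [6.774  1.6076] 6.535449682111283
0.85 [7.0834 1.681 ] 6.179320079827661
0.9 [7.375  1.7502] 5.807745395472185
0.95 [7.6482 1.815 ] 5.421654372243373
1.0 [7.9023 1.8753] 5.022012036626916
1.05 [8.1366 1.9309] 4.609817286332252
1.1 [8.3506 1.9817] 4.186100393568176
```

Call:
play_rows([
  [0.0,[0.0006,0.0001,0.0095],[0,0,0]],
  [0.0,[0.0011,0.0003,0.0095],[0,0,0]],
  [0.0,[0.0015,0.0004,0.0094],[0,0,0]],
  [0.0,[0.002,0.0005,0.0093],[0,0,0]],
  [0.0,[0.0025,0.0006,0.0092],[0,0,0]],
])

```text
time: 24.32
tcp_pos: [0.5412, 0.0078, 0.1934]
tool_rot: [1.836, 2.314, 0.308]
wrist_force: [8.7, 1.3, -4.9]
opening: 0.0105
grasp_force: 29.1
```

```bash
cat >> h.py <<'E'
def lid():
    H=np.array([.7173,.0509,.139]);s=observe();b=s['tcp_pos']-.006*R.from_rotvec(s['tool_rot']).as_matrix()[:,2];p=b-H
    print("t",s["time"],"r",np.linalg.norm([p[0]*cy+p[1]*sy,p[2]]),"theta",np.arctan2(p[2],-(p[0]*cy+p[1]*sy))-.042,"F",s["wrist_force"],"op",s["opening"],s["grasp_force"],"q",s["joint_positions"])
E
python3 -c "
from h import *
lid()"
```

```text
t 24.325 r 0.19252599138427542 theta 0.27610672960357924 F [ 8.6714  1.3377 -4.9379] op 0.010534311324809904 29.131096601486206 q [ 0.6924  0.2315 -0.8169  1.843   0.178   0.8755  0.0451]
```

Call:
play_rows([
  [0.0,[0.0034,0.0008,0.0091],[0,0,0]],
  [0.0,[0.0038,0.0009,0.0089],[0,0,0]],
  [0.0,[0.0043,0.001,0.0087],[0,0,0]],
  [0.0,[0.0047,0.0011,0.0085],[0,0,0]],
  [0.0,[0.005,0.0012,0.0083],[0,0,0]],
])

```text
time: 24.95
tcp_pos: [0.5574, 0.0116, 0.2341]
tool_rot: [1.843, 2.321, 0.294]
wrist_force: [-5.0, -0.4, -0.4]
opening: 0.0106
grasp_force: 29.6
```

Call:
play_rows([
  [0.0,[0.0053,0.0013,0.0081],[0,0,0]],
  [0.0,[0.0057,0.0014,0.0078],[0,0,0]],
  [0.0,[0.006,0.0014,0.0075],[0,0,0]],
  [0.0,[0.0063,0.0015,0.0072],[0,0,0]],
  [0.0,[0.0066,0.0016,0.0069],[0,0,0]],
])

```text
time: 25.58
tcp_pos: [0.5859, 0.0184, 0.2729]
tool_rot: [1.844, 2.322, 0.289]
wrist_force: [-11.5, -1.1, 4.0]
opening: 0.0103
grasp_force: 30.1
```

```bash
python3 -c "
from h import *
lid()"
```

```text
t 25.575 r 0.1955207477355992 theta 0.7538307339665902 F [-11.4799  -1.084    4.0053] op 0.01028317396174786 30.065053403377533 q [ 0.6135  0.2819 -0.814   1.585   0.2144  1.1115  0.0029]
```

Call:
play_rows([
  [0.0,[0.006,0.0014,0.0066],[0,0,0]],
  [0.0,[0.0064,0.0015,0.0064],[0,0,0]],
  [0.0,[0.0068,0.0016,0.006],[0,0,0]],
  [0.0,[0.0071,0.0017,0.0056],[0,0,0]],
  [0.0,[0.0074,0.0018,0.0052],[0,0,0]],
])

```text
time: 26.2
tcp_pos: [0.6236, 0.0274, 0.3031]
tool_rot: [1.84, 2.317, 0.301]
wrist_force: [-2.4, -0.8, 3.2]
opening: 0.0103
grasp_force: 30.5
```

```bash
python3 -c "
from h import *
lid()"
```

```text
t 26.2 r 0.1961773900925831 theta 1.0048076291658996 F [-2.4157 -0.7857  3.2326] op 0.010339533567301686 30.490671694278717 q [ 0.5398  0.3482 -0.8011  1.4381  0.2634  1.1972 -0.0333]
```

Call:
play_rows([
  [0.0,[0.0078,0.0019,0.0048],[0,0,0]],
  [0.0,[0.008,0.0019,0.0044],[0,0,0]],
  [0.0,[0,0,0],[0,0,0]],
])

```text
time: 26.58
tcp_pos: [0.6401, 0.0314, 0.3118]
tool_rot: [1.839, 2.317, 0.303]
wrist_force: [-0.5, -0.9, 1.4]
opening: 0.0103
grasp_force: 30.6
```

```bash
python3 -c "
from h import *
lid()"
```

```text
t 26.575 r 0.19615440446524163 theta 1.10233460468447 F [-0.5115 -0.9011  1.4175] op 0.010271350949495852 30.64794659614563 q [ 0.5041  0.3818 -0.793   1.3759  0.2868  1.2303 -0.0473]
```

Call:
play_rows([
  [0.05,[0,0,0],[0,0,0]],
  [0.05,[0,0,0.004],[0,0,0]],
  [0.05,[-0.005,-0.001,0.025],[0,0,0]],
  [0.05,[-0.0075,-0.0018,0.03],[0,0,0]],
  [0.05,[-0.0075,-0.0018,0.03],[0,0,0]],
])

```text
time: 27.2
tcp_pos: [0.6185, 0.0263, 0.4013]
tool_rot: [1.84, 2.318, 0.301]
wrist_force: [0.1, 0.3, 0.1]
opening: 0.0501
grasp_force: 0.0
```

Call:
play_rows([
  [0.05,[-0.03,-0.007,0.02],[0,0,0]],
  [0.05,[-0.04,-0.01,0],[0,0,0]],
  [0.05,[-0.04,-0.01,0],[0,0,0]],
  [0.05,[-0.04,-0.01,0],[0,0,0]],
  [0.05,[0,0,0],[0,0,0]],
])

```text
time: 27.82
tcp_pos: [0.4671, -0.0117, 0.421]
tool_rot: [1.842, 2.311, 0.295]
wrist_force: [-0.2, 0.1, -0.4]
opening: 0.0496
grasp_force: 0.0
```

Call:
play_rows([
  [0.05,[0,0,0],[0,0,0]],
  [0.05,[0,0,0],[0,0,0]],
  [0.05,[0,0,0],[0,0,0]],
  [0.05,[0,0,0],[0,0,0]],
  [0.05,[0,0,0],[0,0,0]],
])

```text
time: 28.45
tcp_pos: [0.469, -0.0104, 0.4202]
tool_rot: [1.84, 2.319, 0.301]
wrist_force: [0.4, 1.0, -0.3]
opening: 0.05
grasp_force: 0.0
```

Call:
play_rows([
  [0.05,[0,0,0],[0,0,0]],
  [0.05,[0,0,0],[0,0,0]],
  [0.05,[0,0,0],[0,0,0]],
  [0.05,[0,0,0],[0,0,0]],
  [0.05,[0,0,0],[0,0,0]],
])

```text
time: 29.08
tcp_pos: [0.4688, -0.0105, 0.4203]
tool_rot: [1.84, 2.318, 0.3]
wrist_force: [0.3, 0.2, 0.4]
opening: 0.0497
grasp_force: 0.0
```

```bash
python3 -c "
from h import *
lid()
a=capture('scene');b=capture('top')
cv2.imwrite('pics/end.png',cv2.resize(np.vstack([a,b]),None,fx=.78,fy=.78))"
```

```text
t 29.075 r 0.38568664914200307 theta 0.7977743944813707 F [0.2829 0.242  0.3694] op 0.04968442038199132 0.0 q [ 0.8835 -0.0762 -0.7686  1.5213 -0.1355  1.426   0.3414]
```

View pics/end.png

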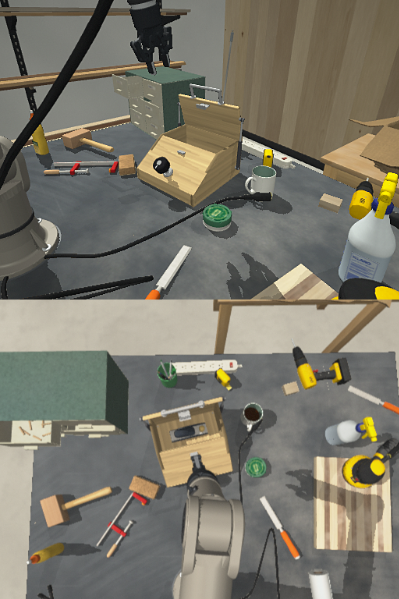

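The lid stands wide open, the arm is clear above it, and the mug, tin and block are where they were. I'll let it settle, then hand in.

Call:
play_rows([
  [0.05,[0,0,0],[0,0,0]],
  [0.05,[0,0,0],[0,0,0]],
  [0.05,[0,0,0],[0,0,0]],
  [0.05,[0,0,0],[0,0,0]],
  [0.05,[0,0,0],[0,0,0]],
])

```text
time: 29.8
tcp_pos: [0.4689, -0.0105, 0.4203]
tool_rot: [1.84, 2.318, 0.301]
wrist_force: [0.5, 0.1, 0.7]
opening: 0.0504
grasp_force: 0.0
```

Call:
play_rows([
  [0.05,[0,0,0],[0,0,0]],
  [0.05,[0,0,0],[0,0,0]],
  [0.05,[0,0,0],[0,0,0]],
  [0.05,[0,0,0],[0,0,0]],
  [0.05,[0,0,0],[0,0,0]],
])

```text
time: 30.42
tcp_pos: [0.4688, -0.0105, 0.4203]
tool_rot: [1.84, 2.318, 0.3]
wrist_force: [-1.0, -0.4, 0.4]
opening: 0.0499
grasp_force: 0.0
```

Call:
play_rows([
  [0.05,[0,0,0],[0,0,0]],
  [0.05,[0,0,0],[0,0,0]],
  [0.05,[0,0,0],[0,0,0]],
  [0.05,[0,0,0],[0,0,0]],
  [0.05,[0,0,0],[0,0,0]],
])

```text
time: 31.05
tcp_pos: [0.4688, -0.0105, 0.4203]
tool_rot: [1.84, 2.318, 0.3]
wrist_force: [-1.2, 0.8, -0.0]
opening: 0.0501
grasp_force: 0.0
```

```bash
python3 -c "
from rig import *
print(hand_in())"
```

```text
the job is handed in; nothing more can be done
None
```

Handed in at about 31 s: the screw was turned anticlockwise until it hit a hard stop twice (its face mark read about 510° of the nominal 540°), the lid was then raised and stands wide open with the arm clear, and the mug, cork block and tin look unmoved in the last pictures; `hand_in()` gave no verdict.

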